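# Snap in a gearbox breather plug and tug-test it

### The job

Take the breather plug (the slim round one of the three plugs in the wooden rack) and push it into the snap socket on the gearbox case until it clicks fully home, pressing with no more than about 20 N. Then, to prove that it is retained, tug it straight up with a steady 12 N for a full second (never more than 16 N, and it must not come out). Finally let go, leaving the plug home in the socket and everything else where it was.

Things in the scene. Friction and masses are not known exactly. Their poses are not given: they have to be found in the camera images.
- plug_grip (a point): The breather plug's grip: middle of the usable length of its plain round steel barrel, 20 mm diameter, which stands upright and runs from 23 mm below this point to 18 mm above it (its top). Below the barrel is a round flange, 26 mm diameter, 5 mm thick. Axes: z along the plug, upwards. Mass about 70 g.
- plug_seat (a point): Centre of the underside of the breather plug's flange, 28 mm below plug_grip. It lies on the rack's top at the start, and on the socket's top face when the plug is home. Below it are a stem 8 mm thick and a ball nose 16 mm in diameter that ends 30 mm below this point. Axes: z along the plug, upwards.
- plug_ball (a point): Centre of the breather plug's ball nose, 22 mm below plug_seat.
- socket_mouth (a point): Centre of the top face of the snap socket: a square steel block 44 mm wide with a vertical 18.5 mm bore through it, standing on a black rubber mount on the gearbox case, its face 108 to 114 mm above the bench. The plug is home when its flange rests on this face; once snapped in it still has some free lift, 1 to 7 mm, different each time, before the socket holds it. Axes: z up, out of the bore.
- socket_detents (a point): Point on the bore's axis, 7 to 13 mm below the mouth, amid three sprung balls that stand into the bore. The plug's ball nose meets them when the flange is about 17 to 23 mm above the socket's face; it takes about 8 to 17 N to push it past. Pulled upward, they let the plug go only at 20 N or more.
- socket (a joint): Travel of the snap socket on its rubber mount, in m, upwards positive, 0 at rest; 8 N for each mm, so 12 N of upward pull reads 0.0015.
- rack: Wooden rack block fixed to the bench, 190 x 60 x 48 mm high, origin at the centre of its underside, x along its length. Three 21 mm holes in a row along x, 60 mm apart, each with a plug standing in it, in any order.
- case: Aluminium gearbox end case, fixed, lying flange down, up to 77 mm high and 224 mm across; origin on the bench straight below the snap socket's bore. The case's own centre is at x +45, y +30 mm from it, and the higher round bearing boss at x +80, y +55 mm.
- square_plug: Another plug in the rack with a square head 19 mm wide, top 28 mm above the rack; leave it alone. Origin at the underside of its flange.
- wide_plug: Another plug in the rack with a low wide round head of 38 mm diameter, top 18 mm above the rack; leave it alone. Origin at the underside of its head.
- gear: Loose steel gear, 62 mm across, 26 mm high, lying on the bench; origin at its underside.
- bearing: Loose bearing ring, 52 mm across, 15 mm high, lying on the bench; origin at its underside.
- wrench: Wrench lying on the bench.
- screwdriver: Screwdriver lying on the bench.
- tin: Closed grease tin, 60 mm diameter, 60 mm high, upright; origin at its underside.
- tray: Steel parts tray, 100 x 140 x 35 mm high; origin at its underside.
- wood_block: Wooden block 70 x 140 x 45 mm high lying on the bench; origin at its underside.
- plug: The breather plug as a whole, origin at plug_seat.
Not all that is in view belongs to the job. What is shaped like the plug but turquoise is not meant.

How it is judged:
By the outcome, as a careful person would: the job done as asked, in the order asked, and still so for the second after the job is handed in, with the robot touching nothing.
It also fails if it takes over 61 s, if anything falls off the work surface, if the arm or the gripper's body presses on something with over 40 N, if the wrist force passes 120 N, or if a joint passes its speed limit or range.

### The arm

A 6-joint arm with a two-finger parallel gripper is mounted at the origin on the work surface. World frame = base frame: x ahead of the robot, y to its left, z up, the work surface at z = 0. Lengths are in m, angles in degrees, forces in N, time in s.
With the tool pointing down it reaches from about 0.375 to 0.9 m from the base axis. Payload 3.1 kg.
Tool frame: the origin (TCP) lies between the finger pads; the fingertips stand 22 mm ahead of it and the grasp point (between the pads) lies 3 mm ahead of it (bot.tip_extent is the distance from the TCP to the fingertips, in m); y points along the fingers, z is the direction in which the jaws open and shut, and the axes are right-handed (so a half turn about y gives the same grasp; the last joint's range is limited). The gripper opens to 87 mm and grips with 3 to 60 N. Pads are 19 mm wide; open, the fingers measure 117 mm over their backs; the gripper's body (75 mm by 190 mm) begins 51 mm behind the grasp point.
Start: joints at [54.517, 30.224, 82.088, -0, 67.689, -10.227], TCP at [0.267, 0.565, 0.245] pointing down, gripper open.
Joint ranges: [-176.69, 176.69], [-43.24, 126.21], [12.49, 139.97], [-82, 262], [0, 151.66], [-163.58, 163.58]. Speed limits (degrees/s): [159.86, 159.86, 180, 180, 180, 180].

### API

Orientations are given as a 3x3 rotation matrix whose columns are the frame's x, y, z axes.
In Python, from rig import bot, eyes, models gives the robot as it stands. The module is installed in compiled form; this text tells all that it offers.
- The arm moves only by the tool arm_command, never from a script. Its arguments are lists of equal length, an entry for each row: "translation": the shift along the tool's x, y, z each as a share of 0.08 m, from -1 to 1, a list of three; "rotation": the turn, a rotation vector about the tool's x, y, z each as a share of 60 degrees, from -1 to 1, a list of three; "grip": the closure, from -1 (fully open) to 1 (shut), so that 0 is half open. In form: {"translation": [[x, y, z], ...], "rotation": [[rx, ry, rz], ...], "grip": [grip, ...]}. A call has 1 to 5 rows; each row is the pose to reach, as a shift and turn from the pose commanded when the call began, along the tool's axes at that moment; what a row does not reach only later rows make up. A row lasts 1/10 s, in which the tool goes at most 50 mm and 8.59 degrees, less where a joint would pass 70% of its speed; a pose out of reach is approached as far as the arm can. A call with a number of a shift or a turn outside -1 to 1 is refused whole. A call with a gripper value outside its range is refused whole. The fingers move at their own pace and stop on an object; the grip force is fixed at half the most. Time passes only in rows, so rows that repeat a pose let the fingers close. It gives the time, the measured TCP pose, the force and the opening at its end, in the units of the state.
- bot.read_state(): the state, without advancing time (a new reading comes with each control period).
- eyes.capture(name): name is "side" or "top" or "wrist"; returns a dict with "image" (400x640x3 uint8, blue, green, red), "mtx" (3x3 intrinsics, pixels), "rvec" (rotation vector, rad) and "tvec" (3), from world to camera coordinates, as OpenCV has them; the wrist camera has in their place "hand_eye" (4x4, takes a point from camera to tool coordinates, whose origin is the TCP and whose axes are the tool frame's). Camera axes: x right, y down, z forward; pixel columns grow to the right and rows downward; lengths in m; the calibration is good to about 2 mm. The wrist camera is an equidistant fisheye: a pixel r from the principal point sees the ray r / f radians off the axis. A picture is of the moment at which its call begins: read the wrist's pose just before it. There is no depth.
- bot.hand_in(): hands the job in, once; it reports no verdict.
Trained networks look in the newest picture that a camera, given by its name, has taken for a name from the list of things; names that differ only in an ending like _2 or _b are one class to them, and where a whole thing is asked for, a point or a joint stands for the part that bears it (a point fixed in the world has none). Each returns a list of dicts, best first, with "conf" (0 to 1); they miss things now and then, are a little off and sometimes report something else, mostly with a low value. They report only what shows in the picture. A call takes as long as a camera call. They do not tell look-alikes from the thing itself.
- models.recognise(camera, thing): "extent" ([left, top, right, bottom] as shares, 0 to 1, of the picture: columns of its width, rows of its height, round what is visible of it).
- models.spot_point(camera, thing): "point" ([column, row] as shares, 0 to 1, of the picture: columns of its width, rows of its height: a listed point, or the origin of a listed thing).
The state is a dict: "time_s": time; "joint_positions": joint angles; "qvel": joint speeds; "tau": joint torques, N m; "position": TCP position; "tcp_rot": TCP orientation; "force": force on the tool from outside, world axes, zero at the start; "moment": the same for the moment, N m; "opening": opening from 0.0 (shut) to 1.0 (fully open).
Only numpy, scipy, OpenCV 4.12 (cv2) and the standard library are available. Lean on these libraries where they do the work, as an engineer would, in place of code of your own. Each camera call takes 0.05 s, during which the arm holds its last target. There are 200 camera calls.

## Working session

There is one attempt and no reset: what is moved stays moved. The work goes in short steps, Python scripts to look and compute and a tool call to move; the robot and the scene stay as the last step left them, time stands still between calls to the robot, and variables do not carry over. Pictures are saved under pics/ and viewed, about 8 in all and at most 12, crops included, and the job is handed in when it is done.

Besides the shell and the picture viewer there is one more tool, called after ">>>" as a command line: name --argument value ..., lists and objects as JSON in quotes. arm_command: Moves the arm, as the interface text tells. Shift numbers are shares of 0.08 m and turn numbers shares of 60 degrees, none past 1 either way. Its arguments: {"type":"object","properties":{"translation":{"type":"array"},"rotation":{"type":"array"},"grip":{"type":"array"}},"required":["translation","rotation","grip"]}

```bash
mkdir -p pics
python3 - <<'E'
from rig import bot,eyes,models
import cv2
s=bot.read_state(); print(s)
for c in ["side","top","wrist"]:
    d=eyes.capture(c); cv2.imwrite(f"pics/{c}0.png",d["image"])
    print(c,d["mtx"].tolist(),d.get("rvec"),d.get("tvec"),d.get("hand_eye"))
    for t in ["plug_grip","plug_seat","socket_mouth","rack","case","square_plug","wide_plug"]:
        print(c,t,[(round(r["conf"],2),round(r["point"][0]*640,1),round(r["point"][1]*400,1)) for r in models.spot_point(c,t)[:3]])
import numpy as np
cv2.imwrite("pics/a.png",np.vstack([cv2.imread("pics/side0.png")[:],cv2.imread("pics/top0.png")])[:, :])
E
```

```text
{'time_s': 0.0, 'joint_positions': array([ 5.45168489e+01,  3.02777206e+01,  8.21565875e+01, -5.29253477e-04,
        6.76872486e+01, -1.02283975e+01]), 'qvel': array([-0.06793686, -0.00756267, -0.07915822,  0.02012149,  0.07087643,
        0.02374265]), 'tau': array([ 5.38171607e-04, -4.40034628e+01, -1.76594728e+01,  6.32765167e-02,
        5.83184778e-02, -1.65400597e-04]), 'position': array([0.2662387 , 0.56470747, 0.2435838 ]), 'tcp_rot': array([[ 9.04421026e-01, -1.22453089e-03,  4.26639318e-01],
       [-4.26640917e-01, -1.73251928e-03,  9.04419442e-01],
       [-3.68328700e-04, -9.99997749e-01, -2.08936184e-03]]), 'force': array([0.19702756, 0.8181463 , 0.85921452]), 'moment': array([ 0.01807972, -0.01451259,  0.00153715]), 'opening': 1.0013185550323707}
side [[369.7503492257301, 0.0, 320.1779674411727], [0.0, 369.7503492257301, 200.038078517449], [0.0, 0.0, 1.0]] [ 2.16462617 -0.95352423  0.43072398] [-0.39385531  0.34319353  0.72792851] None
side plug_grip [(0.47, 364.9, 244.4), (0.47, 412.4, 267.9), (0.45, 310.4, 239.7)]
side plug_seat [(0.71, 411.3, 274.5), (0.65, 368.0, 
[... 611 characters left out ...]
4, 259.9, 182.6), (0.21, 389.0, 209.6)]
top rack [(0.9, 385.0, 208.0)]
top case [(0.6, 265.4, 193.0)]
top square_plug [(0.54, 396.1, 226.1)]
top wide_plug [(0.51, 385.1, 184.2)]
wrist [[309.70691628693146, 0.0, 321.0010476042702], [0.0, 309.70691628693146, 196.3531748685934], [0.0, 0.0, 1.0]] None None [[-8.36448599e-04  9.69346043e-01  2.45698086e-01 -6.65178423e-02]
 [-4.36015670e-04 -2.45698503e-01  9.69346200e-01 -1.40185812e-01]
 [ 9.99999555e-01  7.03680055e-04  6.28164232e-04  7.40280983e-04]
 [ 0.00000000e+00  0.00000000e+00  0.00000000e+00  1.00000000e+00]]
wrist plug_grip []
wrist plug_seat []
wrist socket_mouth []
wrist rack []
wrist case []
wrist square_plug []
wrist wide_plug []
```

View pics/side0.png

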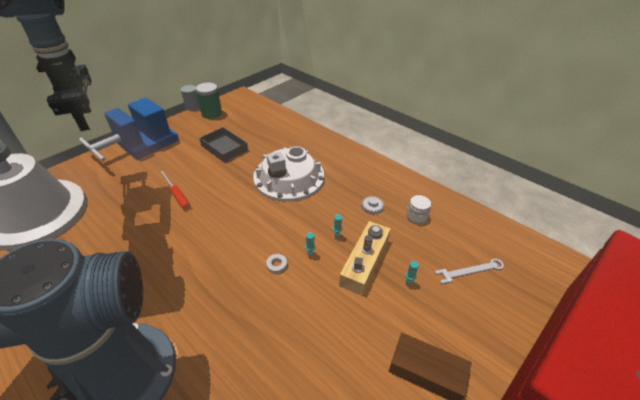

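View pics/top0.png

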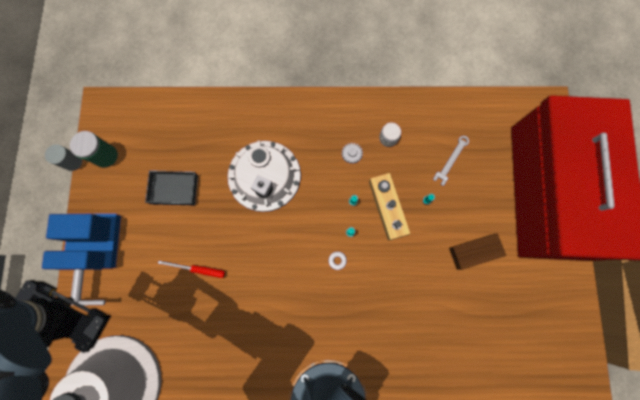

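The side view shows the rack with the wide plug at (376,232), the breather plug in the middle at (368,243) and the square plug at (358,265). The socket block is at (276,158). In the top view the breather plug is at (391,204) and the socket at (262,184). The turquoise decoys stand beside the rack.

```bash
cat > h.py <<'E'
from rig import bot,eyes,models
import cv2,numpy as np
def ray(d,px,s=None):
    """origin and unit direction in world of pixel px"""
    K=d["mtx"]; v=np.array([(px[0]-K[0,2])/K[0,0],(px[1]-K[1,2])/K[1,1]])
    if "hand_eye" in d:
        r=np.hypot(*v); c=np.r_[np.sin(r)*v/max(r,1e-9),np.cos(r)]
        T=np.eye(4); T[:3,:3]=s["tcp_rot"]; T[:3,3]=s["position"]; T=T@d["hand_eye"]
        return T[:3,3],T[:3,:3]@c
    R=cv2.Rodrigues(np.array(d["rvec"]))[0]; c=np.r_[v,1]; c/=np.linalg.norm(c)
    return -R.T@np.ravel(d["tvec"]),R.T@c
def tri(rays):
    A=sum(np.eye(3)-np.outer(u,u) for o,u in rays); b=sum((np.eye(3)-np.outer(u,u))@o for o,u in rays)
    return np.linalg.solve(A,b)
def atz(r,z): o,u=r; return o+u*(z-o[2])/u[2]
def pix(d,p,s):
    """world point -> wrist pixel"""
    T=np.eye(4); T[:3,:3]=s["tcp_rot"]; T[:3,3]=s["position"]; T=np.linalg.inv(T@d["hand_eye"])
    c=T[:3,:3]@p+T[:3,3]; r=np.hypot(c[0],c[1]); a=np.arctan2(r,c[2])*d["mtx"][0,0]
    return d["mtx"][:2,2]+a*c[:2]/max(r,1e-9)
def toolmove(p,R=None):
    """shares for the row from current pose to TCP p, orientation R"""
    s=bot.read_state(); M=s["tcp_rot"]; t=M.T@(np.array(p)-s["position"])/.08
    r=np.zeros(3) if R is None else np.ravel(cv2.Rodrigues(M.T@R)[0])/np.radians(60)
    return t.round(3),r.round(3)
E
python3 - <<'E'
from h import *
a=eyes.capture("side");b=eyes.capture("top")
for n,p,q,z in [("grip",(366,244),(390.5,203.8),.076),("mouth",(275.9,155.7),(261,183.5),.111)]:
    print(n,tri([ray(a,p),ray(b,q)]),atz(ray(a,p),z),atz(ray(b,q),z))
for n,q in [("rack_far",(373.5,177)),("rack_far2",(389,175)),("near1",(392,238)),("near2",(409,234.5)),("wide",(384,186)),("sq",(397,225)),("t1",(355,200)),("t2",(351,231)),("t3",(429,199))]:
    print(n,atz(ray(b,q),.048))
E
```

```text
grip [ 0.54750835 -0.18470743  0.06736887] [ 0.54057095 -0.18815089  0.076     ] [ 0.54631118 -0.18347861  0.076     ]
mouth [0.59796063 0.18435378 0.11674744] [0.60363212 0.19005133 0.111     ] [0.59882258 0.18567374 0.111     ]
rack_far [ 0.63369814 -0.14086948  0.048     ]
rack_far2 [ 0.63979312 -0.18768163  0.048     ]
near1 [ 0.45041622 -0.18919087  0.048     ]
near2 [ 0.46044754 -0.23917355  0.048     ]
wide [ 0.60585161 -0.17143144  0.048     ]
sq [ 0.48842041 -0.20535337  0.048     ]
t1 [ 0.56341953 -0.08386788  0.048     ]
t2 [ 0.47122622 -0.0703116   0.048     ]
t3 [ 0.56583931 -0.30375885  0.048     ]
```

>>> arm_command --translation '[[1, 0, -1], [1, 0, -1], [1, 0, -1], [1, 0, -1], [1, 0, -1]]' --rotation '[[0, -0.667, 0], [0, -0.667, 0], [0, -0.667, 0], [0, -0.667, 0], [0, -0.667, 0]]' --grip '[-1, -1, -1, -1, -1]'

```text
time_s: 1.8
position: [0.3053, 0.458, 0.2448]
tcp_rot: [[0.966, 0.0, -0.258], [0.258, 0.0, 0.966], [0.0, -1.0, 0.0]]
force: [0.7, -0.2, -0.2]
opening: 0.999
```

>>> arm_command --translation '[[0.1, 0.06, -1], [0.1, 0.06, -1]]' --rotation '[[0, 0, 0], [0, 0, 0]]' --grip '[-1, -1]'

```text
time_s: 2.0
position: [0.333, 0.382, 0.2396]
tcp_rot: [[0.967, 0.0, -0.256], [0.256, -0.001, 0.967], [-0.0, -1.0, -0.001]]
force: [0.9, 0.8, 0.3]
opening: 0.997
```

>>> arm_command --translation '[[0.1, 0.06, -1], [0.1, 0.06, -1]]' --rotation '[[0, 0, 0], [0, 0, 0]]' --grip '[-1, -1]'

```text
time_s: 2.2
position: [0.3615, 0.3059, 0.2349]
tcp_rot: [[0.967, 0.0, -0.254], [0.254, -0.001, 0.967], [-0.0, -1.0, -0.001]]
force: [0.7, 0.2, 0.1]
opening: 1.003
```

>>> arm_command --translation '[[0.1, 0.06, -1], [0.1, 0.06, -1]]' --rotation '[[0, 0, 0], [0, 0, 0]]' --grip '[-1, -1]'

```text
time_s: 2.4
position: [0.39, 0.2305, 0.2302]
tcp_rot: [[0.967, 0.001, -0.254], [0.254, -0.001, 0.967], [0.0, -1.0, -0.001]]
force: [-0.2, 0.3, -0.1]
opening: 0.997
```

>>> arm_command --translation '[[0.1, 0.06, -1], [0.1, 0.06, -1]]' --rotation '[[0, 0, 0], [0, 0, 0]]' --grip '[-1, -1]'

```text
time_s: 2.6
position: [0.4184, 0.1551, 0.2255]
tcp_rot: [[0.967, 0.001, -0.254], [0.254, -0.0, 0.967], [0.001, -1.0, -0.001]]
force: [0.3, -0.4, -0.0]
opening: 0.997
```

>>> arm_command --translation '[[0.09, 0.06, -0.9], [0.09, 0.06, -0.9]]' --rotation '[[0, 0, 0], [0, 0, 0]]' --grip '[-1, -1]'

```text
time_s: 2.8
position: [0.4444, 0.0867, 0.2208]
tcp_rot: [[0.968, 0.002, -0.252], [0.252, -0.001, 0.968], [0.002, -1.0, -0.001]]
force: [-0.1, 0.6, -0.9]
opening: 1.003
```

>>> arm_command --translation '[[0.09, 0.06, -0.9], [0.09, 0.06, -0.9]]' --rotation '[[0, 0, 0], [0, 0, 0]]' --grip '[-1, -1]'

```text
time_s: 3.0
position: [0.4699, 0.0187, 0.216]
tcp_rot: [[0.968, 0.003, -0.253], [0.253, -0.001, 0.968], [0.002, -1.0, -0.002]]
force: [0.4, 1.3, 1.0]
opening: 1.002
```

>>> arm_command --translation '[[0.09, 0.06, -0.9], [0.09, 0.06, -0.9]]' --rotation '[[0, 0, 0], [0, 0, 0]]' --grip '[-1, -1]'

```text
time_s: 3.2
position: [0.4953, -0.0494, 0.2112]
tcp_rot: [[0.967, 0.003, -0.253], [0.253, -0.002, 0.968], [0.002, -1.0, -0.002]]
force: [1.2, 0.6, -0.0]
opening: 1.001
```

>>> arm_command --translation '[[0.09, 0.06, -0.9], [0.09, 0.06, -0.9]]' --rotation '[[0, 0, 0], [0, 0, 0]]' --grip '[-1, -1]'

```text
time_s: 3.4
position: [0.5206, -0.1175, 0.2064]
tcp_rot: [[0.968, 0.003, -0.253], [0.253, -0.002, 0.968], [0.002, -1.0, -0.003]]
force: [1.6, 0.7, -0.3]
opening: 1.002
```

>>> arm_command --translation '[[0.09, 0.06, -0.9], [0.09, 0.06, -0.9], [0.09, 0.06, -0.9], [0.09, 0.06, -0.9]]' --rotation '[[0, 0, 0], [0, 0, 0], [0, 0, 0], [0, 0, 0]]' --grip '[-1, -1, -1, -1]'

```text
time_s: 3.8
position: [0.5434, -0.1813, 0.201]
tcp_rot: [[0.967, -0.001, -0.254], [0.254, 0.001, 0.967], [-0.001, -1.0, 0.001]]
force: [0.1, 0.1, -0.1]
opening: 1.001
```

Run:
```python
from h import *
s=bot.read_state(); d=eyes.capture("wrist"); cv2.imwrite("pics/w1.png",d["image"]); print(s["position"],s["time_s"])
for t,z in [("plug_grip",.076),("plug_seat",.048),("square_plug",.048),("wide_plug",.048),("rack",0)]:
    for r in models.spot_point("wrist",t)[:4]:
        p=np.array(r["point"])*[640,400]; print(t,round(r["conf"],2),p.round(1),atz(ray(d,p,s),z).round(4))
```

```text
[ 0.54337036 -0.18129288  0.20103046] 3.8
plug_grip 0.56 [450.6 153.2] [ 0.4749 -0.0763  0.076 ]
plug_seat 0.85 [440.4 146.6] [ 0.4715 -0.0765  0.048 ]
plug_seat 0.84 [208.3 181.4] [ 0.5649 -0.2924  0.048 ]
plug_seat 0.69 [407.5 230.8] [ 0.564  -0.0822  0.048 ]
plug_seat 0.64 [315.1 192.3] [ 0.5486 -0.1851  0.048 ]
square_plug 0.92 [311.3 133.3] [ 0.4942 -0.2029  0.048 ]
square_plug 0.61 [318.2 182.2] [ 0.5381 -0.1847  0.048 ]
wide_plug 0.59 [317.  249.7] [ 0.607 -0.168  0.048]
wide_plug 0.5 [477.6  88.9] [ 0.4012 -0.0527  0.048 ]
wide_plug 0.44 [317.3 189.4] [ 0.5453 -0.1837  0.048 ]
rack 0.67 [313.  184.3] [ 0.5516 -0.1875  0.    ]
```

View pics/w1.png

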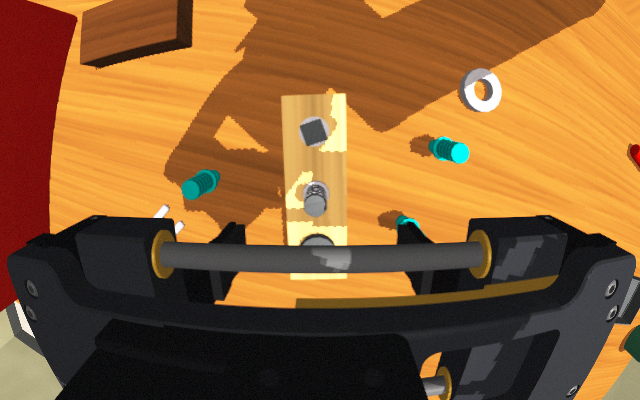

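The wrist view shows the rack upright in the picture. The square plug is at (313,132), the slim grey breather plug at (315,185–207) and the wide plug at about (318,248), partly hidden. I'll refine the top centre on a crop.

Run:
```python
from h import *
s=bot.read_state(); d=eyes.capture("wrist")
im=cv2.imread("pics/w1.png")[165:225,275:355]; cv2.imwrite("pics/w1c.png",cv2.resize(im,None,fx=8,fy=8,interpolation=cv2.INTER_CUBIC))
for x,y in [(0.5486,-.1851),(.5505,-.1855)]:
  print([pix(d,np.array([x,y,z]),s).round(1).tolist() for z in (.048,.053,.094)])
print(atz(ray(d,(315.5,206),s),.094))
```

```text
[[314.3, 191.5], [314.2, 192.7], [313.2, 204.3]]
[[313.4, 193.2], [313.3, 194.5], [312.1, 206.3]]
[ 0.54954317 -0.18285479  0.094     ]
```

View pics/w1c.png

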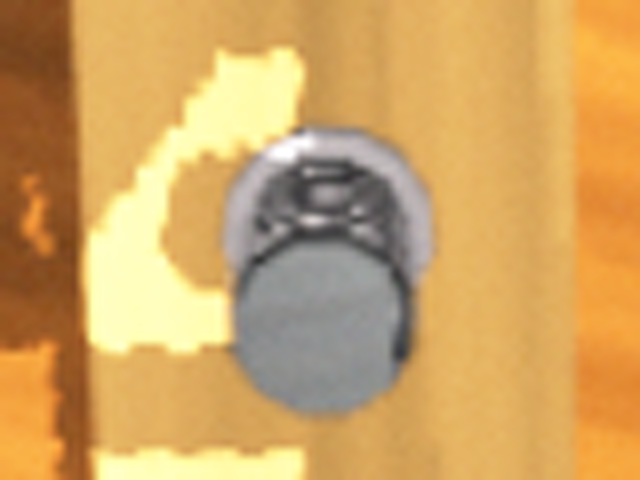

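>>> arm_command --translation '[[0.069, 0.5, -0.04], [0.069, 0.75, -0.04], [0.069, 0.75, -0.04]]' --rotation '[[0, 0, 0], [0, 0, 0], [0, 0, 0]]' --grip '[-0.6, -0.5, -0.4]'

```text
time_s: 4.45
position: [0.5481, -0.1816, 0.1387]
tcp_rot: [[0.967, -0.006, -0.255], [0.255, 0.003, 0.967], [-0.005, -1.0, 0.005]]
force: [-0.7, 0.1, -0.2]
opening: 0.809
```

Run:
```python
from h import *
s=bot.read_state(); d=eyes.capture("wrist"); print(s["position"],s["opening"])
im=d["image"][120:320,200:440]; cv2.imwrite("pics/w2c.png",cv2.resize(im,None,fx=3,fy=3,interpolation=cv2.INTER_CUBIC))
print(pix(d,np.array([.5495,-.183,.094]),s),[ (r["conf"],r["point"]) for r in models.spot_point("wrist","plug_grip")[:3]])
```

```text
[ 0.54805694 -0.18163169  0.1387117 ] 0.8093334713110533
[317.31306292 227.62966551] [(0.9, [0.4895, 0.5433]), (0.65, [0.2656, 0.4875]), (0.55, [0.7584, 0.3958])]
```

View pics/w2c.png

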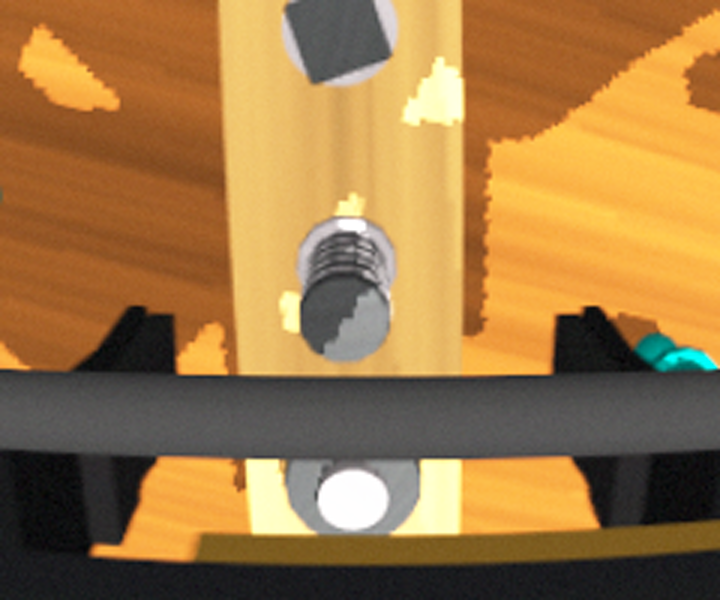

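The plug top is at full-image (315,226), with the jaws on either side of it (gap clear). I'll go down with a 1 mm correction, then close.

>>> arm_command --translation '[[-0.01, 0.4, -0.016], [-0.01, 0.76, -0.016], [-0.01, 0.76, -0.016], [-0.01, 0.76, -0.016], [-0.01, 0.76, -0.016]]' --rotation '[[0, 0, 0], [0, 0, 0], [0, 0, 0], [0, 0, 0], [0, 0, 0]]' --grip '[-0.4, -0.4, -0.4, -0.4, -0.4]'

```text
time_s: 5.05
position: [0.551, -0.1853, 0.0826]
tcp_rot: [[0.967, 0.003, -0.255], [0.255, -0.002, 0.967], [0.003, -1.0, -0.003]]
force: [-0.1, -0.4, 0.9]
opening: 0.699
```

>>> arm_command --translation '[[0, 0, 0], [0, 0, 0], [0, 0, 0], [0, 0, 0], [0, 0, 0]]' --rotation '[[0, 0, 0], [0, 0, 0], [0, 0, 0], [0, 0, 0], [0, 0, 0]]' --grip '[0.2, 0.4, 1, 1, 1]'

```text
time_s: 5.55
position: [0.5496, -0.1846, 0.0806]
tcp_rot: [[0.967, 0.0, -0.255], [0.255, -0.0, 0.967], [-0.0, -1.0, -0.0]]
force: [-0.2, 0.2, -0.5]
opening: 0.331
```

>>> arm_command --translation '[[0, 0, 0], [0, 0, 0], [0, 0, 0], [0, 0, 0], [0, 0, 0]]' --rotation '[[0, 0, 0], [0, 0, 0], [0, 0, 0], [0, 0, 0], [0, 0, 0]]' --grip '[1, 1, 1, 1, 1]'

```text
time_s: 6.05
position: [0.5496, -0.1846, 0.0805]
tcp_rot: [[0.967, -0.0, -0.255], [0.255, 0.0, 0.967], [-0.0, -1.0, 0.0]]
force: [-0.4, -0.1, 0.7]
opening: 0.222
```

>>> arm_command --translation '[[0, -0.1, 0], [0, -0.5, 0], [0, -0.9, 0]]' --rotation '[[0, 0, 0], [0, 0, 0], [0, 0, 0]]' --grip '[1, 1, 1]'

```text
time_s: 6.35
position: [0.5489, -0.1842, 0.1529]
tcp_rot: [[0.967, -0.002, -0.255], [0.255, 0.001, 0.967], [-0.002, -1.0, 0.002]]
force: [0.3, -0.7, -1.5]
opening: 0.224
```

>>> arm_command --translation '[[0, -0.4, 0], [0, -0.75, 0], [0, -0.75, 0]]' --rotation '[[0, 0, 0], [0, 0, 0], [0, 0, 0]]' --grip '[1, 1, 1]'

```text
time_s: 6.65
position: [0.552, -0.1858, 0.2173]
tcp_rot: [[0.967, 0.008, -0.255], [0.255, -0.005, 0.967], [0.007, -1.0, -0.007]]
force: [-0.1, -0.3, 0.3]
opening: 0.225
```

>>> arm_command --translation '[[0.25, 0, 0.43], [0.5, 0, 0.86], [0.5, 0, 0.86]]' --rotation '[[0, 0, 0], [0, 0, 0], [0, 0, 0]]' --grip '[1, 1, 1]'

```text
time_s: 6.95
position: [0.5703, -0.1033, 0.2117]
tcp_rot: [[0.966, -0.002, -0.259], [0.259, 0.003, 0.966], [-0.001, -1.0, 0.003]]
force: [-0.5, -0.5, -1.2]
opening: 0.219
```

>>> arm_command --translation '[[0.25, 0, 0.43], [0.5, 0, 0.86]]' --rotation '[[0, 0, 0], [0, 0, 0]]' --grip '[1, 1]'

```text
time_s: 7.15
position: [0.5915, -0.0311, 0.2117]
tcp_rot: [[0.968, -0.002, -0.253], [0.253, 0.0, 0.968], [-0.002, -1.0, 0.0]]
force: [-0.0, 0.8, -1.6]
opening: 0.216
```

>>> arm_command --translation '[[0.25, 0, 0.43], [0.5, 0, 0.86]]' --rotation '[[0, 0, 0], [0, 0, 0]]' --grip '[1, 1]'

```text
time_s: 7.35
position: [0.6127, 0.0465, 0.2116]
tcp_rot: [[0.967, -0.002, -0.254], [0.254, -0.0, 0.967], [-0.002, -1.0, 0.0]]
force: [-0.1, -0.7, -0.8]
opening: 0.217
```

>>> arm_command --translation '[[0.25, 0, 0.43], [0.5, 0, 0.86]]' --rotation '[[0, 0, 0], [0, 0, 0]]' --grip '[1, 1]'

```text
time_s: 7.55
position: [0.6338, 0.1233, 0.2115]
tcp_rot: [[0.967, -0.002, -0.255], [0.255, -0.0, 0.967], [-0.002, -1.0, 0.0]]
force: [0.5, -0.6, 0.1]
opening: 0.218
```

>>> arm_command --translation '[[0.25, 0, 0.43], [0.5, 0, 0.86], [0.5, 0, 0.86], [0.5, 0, 0.86], [0.5, 0, 0.86]]' --rotation '[[0, 0, 0], [0, 0, 0], [0, 0, 0], [0, 0, 0], [0, 0, 0]]' --grip '[1, 1, 1, 1, 1]'

```text
time_s: 8.05
position: [0.6547, 0.1977, 0.2117]
tcp_rot: [[0.967, -0.002, -0.254], [0.254, -0.001, 0.967], [-0.002, -1.0, -0.0]]
force: [-0.2, -0.7, -0.1]
opening: 0.226
```

Run:
```python
from h import *
s=bot.read_state(); d=eyes.capture("wrist"); cv2.imwrite("pics/w3.png",d["image"]); print(s["position"],s["time_s"],s["force"],s["opening"])
for t in ["socket_mouth","plug_ball","plug_seat"]:
    for r in models.spot_point("wrist",t)[:3]:
        p=np.array(r["point"])*[640,400]; print(t,round(r["conf"],2),p.round(1),atz(ray(d,p,s),.111).round(4))
for z in (.0325,.0545): print(pix(d,s["position"]-[0,0,z],s))
```

```text
[0.65466802 0.19774194 0.21167118] 8.05 [-0.18616932 -0.74513238 -0.07969976] 0.2260959627837694
socket_mouth 0.79 [328.8 129.7] [0.5966 0.1892 0.111 ]
plug_ball 0.95 [320.1 219.1] [0.6683 0.2011 0.111 ]
plug_ball 0.78 [127.   64.2] [5.768e-01 5.000e-04 1.110e-01]
plug_ball 0.68 [31.2 55.4] [ 0.5757 -0.1541  0.111 ]
plug_seat 0.93 [322.2 230.5] [0.6775 0.2052 0.111 ]
plug_seat 0.91 [118.9  62.7] [ 0.5763 -0.0096  0.111 ]
plug_seat 0.67 [22.  53.3] [ 0.5736 -0.1764  0.111 ]
[320.31371517 232.76166925]
[320.35940618 220.96092342]
```

View pics/w3.png

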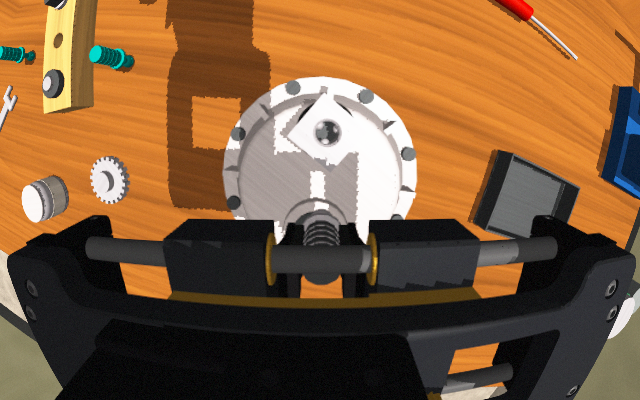

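Run:
```python
import cv2
im=cv2.imread("pics/w3.png"); 
a=cv2.resize(im[85:175,275:385],None,fx=6,fy=6,interpolation=cv2.INTER_CUBIC); b=cv2.resize(im[195:285,265:375],None,fx=3,fy=3,interpolation=cv2.INTER_CUBIC)
cv2.imwrite("pics/w3c.png",a)
```

```text
(no output)
```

View pics/w3c.png

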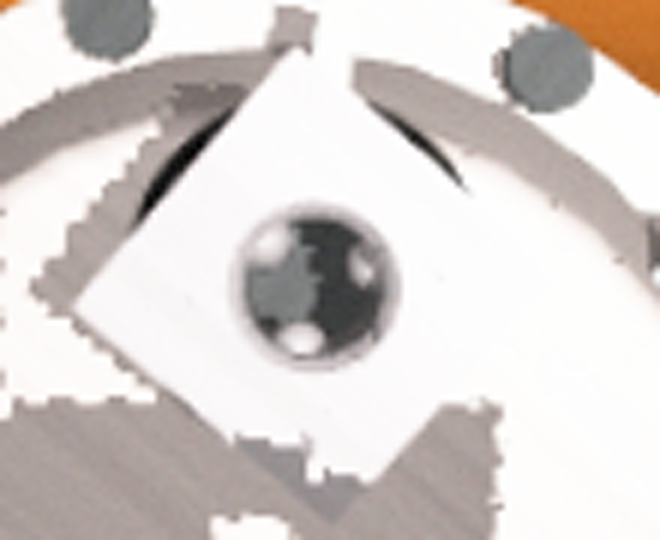

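The wrist picture shows the plug held upright at (320,232). The bore is centred at (327.3,132.7) in the full image, and three detent balls are visible in it.

Run:
```python
from h import *
s=bot.read_state(); d=eyes.capture("wrist"); P=s["position"]
m=atz(ray(d,(327.3,132.7),s),.111); print("mouth",m, [atz(ray(d,(327.3,132.7),s),z)[:2].round(4) for z in(.108,.114)])
for px,dz in (((320.1,219.1),.0545),((322.2,230.5),.0325)): print(atz(ray(d,px,s),P[2]-dz)-P)
a=models.spot_point("wrist","plug_ball")[0]; b=models.spot_point("wrist","plug_seat")[0]; print(a,b)
t,_=toolmove(np.r_[m[:2],P[2]]); print(t)
```

```text
mouth [0.59997388 0.18862711 0.111     ] [array([0.6001, 0.1887]), array([0.5999, 0.1885])]
[-0.00112572 -0.00045337 -0.0545    ]
[-0.00162598  0.00074504 -0.0325    ]
{'point': [0.1984, 0.1517], 'conf': 0.91} {'point': [0.4995, 0.577], 'conf': 0.84}
[-0.701  0.002  0.06 ]
```

>>> arm_command --translation '[[-0.35, 0, 0.06], [-0.688, 0.1, 0.06], [-0.688, 0.3, 0.06], [-0.688, 0.38, 0.06], [-0.688, 0.38, 0.06]]' --rotation '[[0, 0, 0], [0, 0, 0], [0, 0, 0], [0, 0, 0], [0, 0, 0]]' --grip '[1, 1, 1, 1, 1]'

```text
time_s: 8.9
position: [0.6008, 0.1894, 0.1814]
tcp_rot: [[0.967, -0.001, -0.255], [0.255, -0.0, 0.967], [-0.001, -1.0, 0.0]]
force: [0.9, -0.2, 0.0]
opening: 0.22
```

>>> arm_command --translation '[[0, 0, 0], [0, 0, 0]]' --rotation '[[0, 0, 0], [0, 0, 0]]' --grip '[1, 1]'

```text
time_s: 9.1
position: [0.6019, 0.1897, 0.1828]
tcp_rot: [[0.967, 0.002, -0.255], [0.255, 0.0, 0.967], [0.002, -1.0, -0.0]]
force: [-0.4, -0.5, -0.2]
opening: 0.222
```

Run:
```python
from h import *
s=bot.read_state(); d=eyes.capture("wrist"); P=s["position"]; print(P,s["force"])
cv2.imwrite("pics/w4c.png",cv2.resize(d["image"][160:280,250:400],None,fx=5,fy=5,interpolation=cv2.INTER_CUBIC))
for px,h in (((327.3,132.7),0),): pass
print("mouth pred",pix(d,np.array([.6,.1886,.111]),s))
for t in ("plug_ball","socket_mouth"): print(t,[(round(r["conf"],2),(np.array(r["point"])*[640,400]).round(1)) for r in models.spot_point("wrist",t)[:3]])
e=eyes.capture("side"); cv2.imwrite("pics/s4c.png",cv2.resize(e["image"][100:200,230:330],None,fx=6,fy=6,interpolation=cv2.INTER_CUBIC))
```

```text
[0.60194347 0.18970428 0.18278743] [-0.40565262 -0.4992094  -0.20689905]
mouth pred [319.56866785 209.97074884]
plug_ball [(0.86, array([110.2, 101.3])), (0.7, array([135.6,  20.6])), (0.61, array([13.2, 86.1]))]
socket_mouth [(0.93, array([317.4, 207.8]))]
```

View pics/w4c.png

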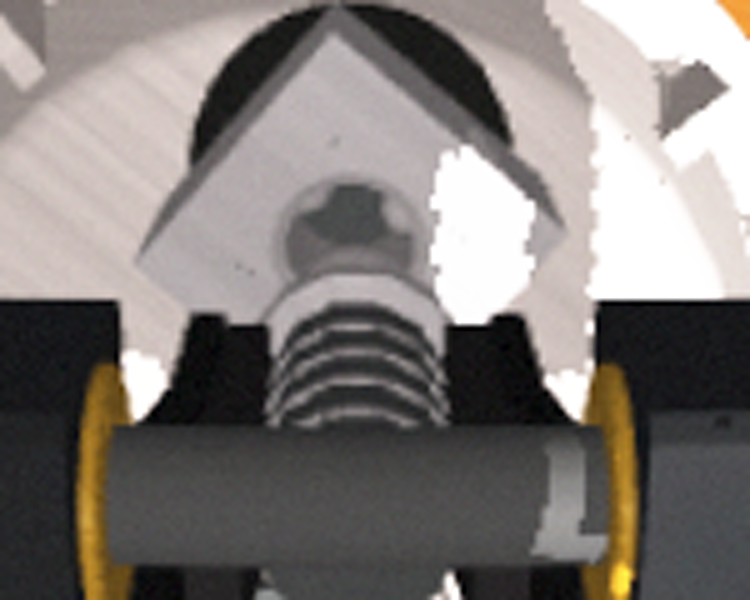

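The bore shows at (320.2,210.2), and the prediction was (319.6,210.0). The ball sits at about column 320.3, so it is centred. I'll descend gently into the mouth.

>>> arm_command --translation '[[0, 0, 0], [0, 0.03, -0.003], [0, 0.06, -0.003], [0, 0.09, -0.003], [0, 0.09, -0.003]]' --rotation '[[0, 0, 0], [0, 0, 0], [0, 0, 0], [0, 0, 0], [0, 0, 0]]' --grip '[1, 1, 1, 1, 1]'

```text
time_s: 9.8
position: [0.6005, 0.1894, 0.1743]
tcp_rot: [[0.967, -0.001, -0.255], [0.255, -0.0, 0.967], [-0.001, -1.0, 0.0]]
force: [0.5, 0.2, -0.8]
opening: 0.221
```

>>> arm_command --translation '[[0, 0.02, 0], [0, 0.035, 0], [0, 0.035, 0]]' --rotation '[[0, 0, 0], [0, 0, 0], [0, 0, 0]]' --grip '[1, 1, 1]'

```text
time_s: 10.1
position: [0.6008, 0.1894, 0.1719]
tcp_rot: [[0.967, -0.0, -0.255], [0.255, -0.0, 0.967], [-0.0, -1.0, 0.0]]
force: [-0.5, -0.8, -0.7]
opening: 0.22
```

>>> arm_command --translation '[[0, 0.006, 0], [0, 0.012, 0], [0, 0.012, 0]]' --rotation '[[0, 0, 0], [0, 0, 0], [0, 0, 0]]' --grip '[1, 1, 1]'

```text
time_s: 10.4
position: [0.6009, 0.1894, 0.1712]
tcp_rot: [[0.967, -0.0, -0.255], [0.255, -0.0, 0.967], [-0.0, -1.0, -0.0]]
force: [0.2, -0.1, -0.4]
opening: 0.223
```

>>> arm_command --translation '[[0, 0.006, 0], [0, 0.012, 0], [0, 0.012, 0]]' --rotation '[[0, 0, 0], [0, 0, 0], [0, 0, 0]]' --grip '[1, 1, 1]'

```text
time_s: 10.7
position: [0.6008, 0.1893, 0.1702]
tcp_rot: [[0.967, -0.0, -0.255], [0.255, -0.0, 0.967], [-0.0, -1.0, -0.0]]
force: [-1.3, -0.4, -0.5]
opening: 0.221
```

>>> arm_command --translation '[[0, 0.006, 0], [0, 0.012, 0], [0, 0.012, 0]]' --rotation '[[0, 0, 0], [0, 0, 0], [0, 0, 0]]' --grip '[1, 1, 1]'

```text
time_s: 11.0
position: [0.6008, 0.1893, 0.1692]
tcp_rot: [[0.967, -0.0, -0.255], [0.255, -0.0, 0.967], [-0.001, -1.0, -0.0]]
force: [0.1, -0.5, -0.6]
opening: 0.216
```

>>> arm_command --translation '[[0, 0.006, 0], [0, 0.012, 0], [0, 0.012, 0]]' --rotation '[[0, 0, 0], [0, 0, 0], [0, 0, 0]]' --grip '[1, 1, 1]'

```text
time_s: 11.3
position: [0.6007, 0.1893, 0.1682]
tcp_rot: [[0.967, -0.001, -0.255], [0.255, -0.0, 0.967], [-0.001, -1.0, -0.0]]
force: [-0.5, -1.4, 0.3]
opening: 0.218
```

>>> arm_command --translation '[[0, 0.006, 0], [0, 0.012, 0], [0, 0.012, 0]]' --rotation '[[0, 0, 0], [0, 0, 0], [0, 0, 0]]' --grip '[1, 1, 1]'

```text
time_s: 11.6
position: [0.6008, 0.1893, 0.1672]
tcp_rot: [[0.967, -0.0, -0.255], [0.255, -0.0, 0.967], [-0.0, -1.0, -0.0]]
force: [-1.9, -1.3, 0.9]
opening: 0.222
```

>>> arm_command --translation '[[0, 0.006, 0], [0, 0.012, 0], [0, 0.012, 0]]' --rotation '[[0, 0, 0], [0, 0, 0], [0, 0, 0]]' --grip '[1, 1, 1]'

```text
time_s: 11.9
position: [0.6008, 0.1893, 0.1663]
tcp_rot: [[0.967, -0.0, -0.255], [0.255, -0.0, 0.967], [-0.0, -1.0, -0.0]]
force: [-1.8, -1.7, -0.6]
opening: 0.221
```

>>> arm_command --translation '[[0, 0.006, 0], [0, 0.012, 0], [0, 0.012, 0]]' --rotation '[[0, 0, 0], [0, 0, 0], [0, 0, 0]]' --grip '[1, 1, 1]'

```text
time_s: 12.2
position: [0.6009, 0.1894, 0.1654]
tcp_rot: [[0.967, -0.0, -0.255], [0.255, -0.0, 0.967], [-0.0, -1.0, -0.0]]
force: [-0.9, -1.9, 0.1]
opening: 0.221
```

>>> arm_command --translation '[[-0.005, 0.006, -0.004], [-0.005, 0.012, -0.004], [-0.005, 0.012, -0.004]]' --rotation '[[0, 0, 0], [0, 0, 0], [0, 0, 0]]' --grip '[1, 1, 1]'

```text
time_s: 12.5
position: [0.6007, 0.1892, 0.1644]
tcp_rot: [[0.967, 0.0, -0.255], [0.255, 0.0, 0.967], [0.0, -1.0, 0.0]]
force: [-1.1, -0.8, -0.8]
opening: 0.224
```

>>> arm_command --translation '[[0, 0.006, 0], [0, 0.012, 0], [0, 0.012, 0]]' --rotation '[[0, 0, 0], [0, 0, 0], [0, 0, 0]]' --grip '[1, 1, 1]'

```text
time_s: 12.8
position: [0.6006, 0.1892, 0.1636]
tcp_rot: [[0.967, -0.0, -0.255], [0.255, 0.0, 0.967], [0.0, -1.0, 0.0]]
force: [-1.7, -0.5, 0.4]
opening: 0.217
```

>>> arm_command --translation '[[-0.006, 0.006, -0.002], [-0.006, 0.012, -0.002], [-0.006, 0.012, -0.002]]' --rotation '[[0, 0, 0], [0, 0, 0], [0, 0, 0]]' --grip '[1, 1, 1]'

```text
time_s: 13.1
position: [0.6003, 0.1888, 0.1628]
tcp_rot: [[0.967, 0.0, -0.255], [0.255, 0.0, 0.967], [0.0, -1.0, 0.0]]
force: [-1.6, -0.3, 2.3]
opening: 0.217
```

>>> arm_command --translation '[[0, 0.005, 0], [0, 0.01, 0], [0, 0.01, 0]]' --rotation '[[0, 0, 0], [0, 0, 0], [0, 0, 0]]' --grip '[1, 1, 1]'

```text
time_s: 13.4
position: [0.6003, 0.1885, 0.1621]
tcp_rot: [[0.967, 0.0, -0.255], [0.255, -0.0, 0.967], [0.0, -1.0, -0.0]]
force: [-1.8, -1.3, 6.1]
opening: 0.223
```

>>> arm_command --translation '[[0, 0.006, 0], [0, 0.006, 0]]' --rotation '[[0, 0, 0], [0, 0, 0]]' --grip '[1, 1]'

```text
time_s: 13.6
position: [0.6003, 0.1885, 0.1617]
tcp_rot: [[0.967, 0.0, -0.255], [0.255, -0.0, 0.967], [0.0, -1.0, -0.0]]
force: [-3.1, -1.5, 5.7]
opening: 0.223
```

>>> arm_command --translation '[[0, 0.006, 0], [0, 0.006, 0]]' --rotation '[[0, 0, 0], [0, 0, 0]]' --grip '[1, 1]'

```text
time_s: 13.8
position: [0.6003, 0.1885, 0.1615]
tcp_rot: [[0.967, 0.0, -0.255], [0.255, -0.0, 0.967], [0.0, -1.0, -0.001]]
force: [-2.9, -0.1, 6.7]
opening: 0.221
```

>>> arm_command --translation '[[-0.005, 0.006, 0], [-0.005, 0.006, 0]]' --rotation '[[0, 0, 0], [0, 0, 0]]' --grip '[1, 1]'

```text
time_s: 14.0
position: [0.6003, 0.1884, 0.1613]
tcp_rot: [[0.967, 0.001, -0.255], [0.255, -0.0, 0.967], [0.001, -1.0, -0.001]]
force: [-2.2, -1.8, 8.6]
opening: 0.218
```

>>> arm_command --translation '[[-0.003, 0.006, 0], [-0.003, 0.006, 0]]' --rotation '[[0, 0, 0], [0, 0, 0]]' --grip '[1, 1]'

```text
time_s: 14.2
position: [0.6003, 0.1884, 0.1611]
tcp_rot: [[0.967, 0.002, -0.255], [0.255, -0.0, 0.967], [0.002, -1.0, -0.001]]
force: [-2.2, -1.2, 8.1]
opening: 0.218
```

>>> arm_command --translation '[[0, 0.007, 0], [0, 0.007, 0]]' --rotation '[[0, 0, 0], [0, 0, 0]]' --grip '[1, 1]'

```text
time_s: 14.4
position: [0.6006, 0.1884, 0.1608]
tcp_rot: [[0.967, 0.003, -0.255], [0.255, -0.0, 0.967], [0.003, -1.0, -0.001]]
force: [-2.2, -1.2, 8.8]
opening: 0.218
```

>>> arm_command --translation '[[0, 0.007, 0], [0, 0.007, 0]]' --rotation '[[0, 0, 0], [0, 0, 0]]' --grip '[1, 1]'

```text
time_s: 14.6
position: [0.6008, 0.1884, 0.1604]
tcp_rot: [[0.967, 0.003, -0.255], [0.255, -0.0, 0.967], [0.003, -1.0, -0.001]]
force: [-1.9, -1.2, 9.6]
opening: 0.223
```

>>> arm_command --translation '[[0, 0.007, 0], [0, 0.007, 0]]' --rotation '[[0, 0, 0], [0, 0, 0]]' --grip '[1, 1]'

```text
time_s: 14.8
position: [0.6009, 0.1884, 0.1601]
tcp_rot: [[0.967, 0.004, -0.255], [0.255, -0.0, 0.967], [0.004, -1.0, -0.001]]
force: [-2.2, -1.5, 10.8]
opening: 0.222
```

>>> arm_command --translation '[[0, 0.007, 0], [0, 0.007, 0]]' --rotation '[[0, 0, 0], [0, 0, 0]]' --grip '[1, 1]'

```text
time_s: 15.0
position: [0.6011, 0.1884, 0.1597]
tcp_rot: [[0.967, 0.004, -0.255], [0.255, -0.0, 0.967], [0.004, -1.0, -0.001]]
force: [-1.8, -2.2, 11.4]
opening: 0.221
```

>>> arm_command --translation '[[0, 0.007, 0], [0, 0.007, 0]]' --rotation '[[0, 0, 0], [0, 0, 0]]' --grip '[1, 1]'

```text
time_s: 15.2
position: [0.6013, 0.1884, 0.1593]
tcp_rot: [[0.967, 0.005, -0.255], [0.255, -0.0, 0.967], [0.004, -1.0, -0.001]]
force: [-2.1, -1.1, 11.8]
opening: 0.222
```

>>> arm_command --translation '[[0, 0.007, 0], [0, 0.007, 0]]' --rotation '[[0, 0, 0], [0, 0, 0]]' --grip '[1, 1]'

```text
time_s: 15.4
position: [0.6013, 0.1885, 0.1589]
tcp_rot: [[0.967, 0.005, -0.255], [0.255, 0.0, 0.967], [0.005, -1.0, -0.001]]
force: [-2.6, -1.3, 12.2]
opening: 0.221
```

>>> arm_command --translation '[[-0.003, 0.007, 0], [-0.003, 0.007, 0]]' --rotation '[[0, 0, 0], [0, 0, 0]]' --grip '[1, 1]'

```text
time_s: 15.6
position: [0.6011, 0.1886, 0.1584]
tcp_rot: [[0.967, 0.005, -0.255], [0.255, 0.0, 0.967], [0.005, -1.0, -0.001]]
force: [-2.7, -1.1, 12.2]
opening: 0.224
```

>>> arm_command --translation '[[0, 0.007, 0], [0, 0.007, 0]]' --rotation '[[0, 0, 0], [0, 0, 0]]' --grip '[1, 1]'

```text
time_s: 15.8
position: [0.6012, 0.1887, 0.1578]
tcp_rot: [[0.967, 0.005, -0.255], [0.255, 0.001, 0.967], [0.005, -1.0, -0.001]]
force: [-2.0, -1.1, 12.3]
opening: 0.222
```

>>> arm_command --translation '[[0, 0.007, 0], [0, 0.007, 0]]' --rotation '[[0, 0, 0], [0, 0, 0]]' --grip '[1, 1]'

```text
time_s: 16.0
position: [0.6011, 0.1887, 0.1571]
tcp_rot: [[0.967, 0.005, -0.255], [0.255, 0.001, 0.967], [0.005, -1.0, -0.001]]
force: [-2.3, -1.8, 11.1]
opening: 0.222
```

>>> arm_command --translation '[[0, 0.007, 0], [0, 0.007, 0]]' --rotation '[[0, 0, 0], [0, 0, 0]]' --grip '[1, 1]'

```text
time_s: 16.2
position: [0.601, 0.1887, 0.1562]
tcp_rot: [[0.967, 0.004, -0.255], [0.255, 0.001, 0.967], [0.004, -1.0, -0.001]]
force: [-1.0, -0.9, 8.8]
opening: 0.224
```

>>> arm_command --translation '[[0, 0.007, 0], [0, 0.007, 0]]' --rotation '[[0, 0, 0], [0, 0, 0]]' --grip '[1, 1]'

```text
time_s: 16.4
position: [0.6008, 0.1886, 0.1551]
tcp_rot: [[0.967, 0.004, -0.255], [0.255, 0.001, 0.967], [0.004, -1.0, -0.0]]
force: [-0.8, -0.9, 6.4]
opening: 0.219
```

>>> arm_command --translation '[[0, 0.007, 0], [0, 0.007, 0]]' --rotation '[[0, 0, 0], [0, 0, 0]]' --grip '[1, 1]'

```text
time_s: 16.6
position: [0.6003, 0.1886, 0.1535]
tcp_rot: [[0.967, 0.002, -0.255], [0.255, 0.0, 0.967], [0.002, -1.0, -0.0]]
force: [0.4, -0.1, 0.8]
opening: 0.216
```

>>> arm_command --translation '[[0, 0.015, 0], [0, 0.03, 0], [0, 0.03, 0]]' --rotation '[[0, 0, 0], [0, 0, 0], [0, 0, 0]]' --grip '[1, 1, 1]'

```text
time_s: 16.9
position: [0.599, 0.1882, 0.149]
tcp_rot: [[0.967, -0.002, -0.255], [0.255, -0.001, 0.967], [-0.002, -1.0, -0.0]]
force: [1.6, -1.8, -7.2]
opening: 0.223
```

>>> arm_command --translation '[[0, 0.01, 0], [0, 0.02, 0], [0, 0.02, 0]]' --rotation '[[0, 0, 0], [0, 0, 0], [0, 0, 0]]' --grip '[1, 1, 1]'

```text
time_s: 17.2
position: [0.5992, 0.1883, 0.1488]
tcp_rot: [[0.967, -0.001, -0.255], [0.255, -0.0, 0.967], [-0.001, -1.0, -0.0]]
force: [0.7, -1.2, -5.7]
opening: 0.22
```

>>> arm_command --translation '[[0, 0.006, 0], [0, 0.012, 0], [0, 0.012, 0]]' --rotation '[[0, 0, 0], [0, 0, 0], [0, 0, 0]]' --grip '[1, 1, 1]'

```text
time_s: 17.5
position: [0.5993, 0.1884, 0.1484]
tcp_rot: [[0.967, 0.0, -0.255], [0.255, -0.0, 0.967], [-0.0, -1.0, -0.0]]
force: [0.1, -1.9, -3.5]
opening: 0.22
```

>>> arm_command --translation '[[0, 0.006, 0], [0, 0.012, 0], [0, 0.012, 0]]' --rotation '[[0, 0, 0], [0, 0, 0], [0, 0, 0]]' --grip '[1, 1, 1]'

```text
time_s: 17.8
position: [0.5996, 0.1888, 0.1476]
tcp_rot: [[0.967, 0.001, -0.255], [0.255, 0.001, 0.967], [0.001, -1.0, 0.0]]
force: [0.3, -0.7, -2.2]
opening: 0.219
```

>>> arm_command --translation '[[0, 0.006, 0], [0, 0.012, 0], [0, 0.012, 0]]' --rotation '[[0, 0, 0], [0, 0, 0], [0, 0, 0]]' --grip '[1, 1, 1]'

```text
time_s: 18.1
position: [0.5993, 0.1888, 0.1464]
tcp_rot: [[0.967, 0.0, -0.255], [0.255, 0.0, 0.967], [0.0, -1.0, 0.0]]
force: [-0.0, -0.0, -1.8]
opening: 0.22
```

>>> arm_command --translation '[[0, 0.006, 0], [0, 0.012, 0], [0, 0.012, 0]]' --rotation '[[0, 0, 0], [0, 0, 0], [0, 0, 0]]' --grip '[1, 1, 1]'

```text
time_s: 18.4
position: [0.5995, 0.1888, 0.1458]
tcp_rot: [[0.967, 0.001, -0.255], [0.255, 0.0, 0.967], [0.001, -1.0, 0.0]]
force: [-1.3, -0.7, 3.7]
opening: 0.22
```

>>> arm_command --translation '[[0, 0.006, 0], [0, 0.012, 0], [0, 0.012, 0]]' --rotation '[[0, 0, 0], [0, 0, 0], [0, 0, 0]]' --grip '[1, 1, 1]'

```text
time_s: 18.7
position: [0.5996, 0.1888, 0.1453]
tcp_rot: [[0.967, 0.001, -0.255], [0.255, 0.0, 0.967], [0.001, -1.0, 0.0]]
force: [-1.5, -0.1, 6.5]
opening: 0.218
```

>>> arm_command --translation '[[0, 0.006, 0], [0, 0.012, 0], [0, 0.012, 0]]' --rotation '[[0, 0, 0], [0, 0, 0], [0, 0, 0]]' --grip '[1, 1, 1]'

```text
time_s: 19.0
position: [0.5996, 0.1888, 0.1449]
tcp_rot: [[0.967, 0.001, -0.255], [0.255, 0.001, 0.967], [0.001, -1.0, 0.0]]
force: [-2.4, 0.5, 9.2]
opening: 0.219
```

>>> arm_command --translation '[[0, 0.006, 0], [0, 0.012, 0], [0, 0.012, 0]]' --rotation '[[0, 0, 0], [0, 0, 0], [0, 0, 0]]' --grip '[1, 1, 1]'

```text
time_s: 19.3
position: [0.5997, 0.1888, 0.1446]
tcp_rot: [[0.967, 0.002, -0.255], [0.255, 0.001, 0.967], [0.002, -1.0, 0.0]]
force: [-3.2, 0.1, 11.6]
opening: 0.224
```

Run:
```python
from h import *
s=bot.read_state(); d=eyes.capture("wrist"); print(s["position"],s["force"])
cv2.imwrite("pics/w5c.png",cv2.resize(d["image"][160:280,250:400],None,fx=5,fy=5,interpolation=cv2.INTER_CUBIC))
```

```text
[0.59971531 0.18880891 0.14455134] [-3.20427963  0.14909508 11.59986955]
```

View pics/w5c.png

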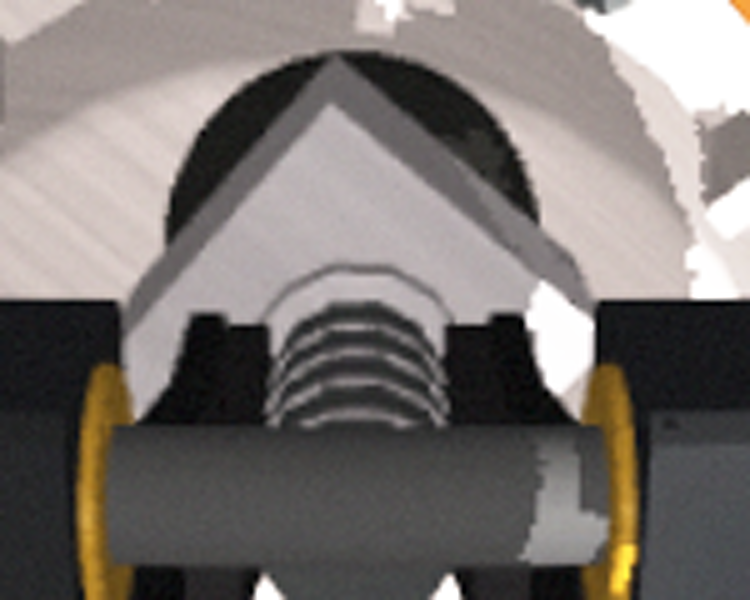

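The flange sits on the socket face all round with no gap, at crop (358,270). The grip has not slipped. Next is the tug, raising slowly.

>>> arm_command --translation '[[0, -0.02, 0], [0, -0.04, 0], [0, -0.06, 0], [0, -0.075, 0], [0, -0.075, 0]]' --rotation '[[0, 0, 0], [0, 0, 0], [0, 0, 0], [0, 0, 0], [0, 0, 0]]' --grip '[1, 1, 1, 1, 1]'

```text
time_s: 19.85
position: [0.5994, 0.1882, 0.1478]
tcp_rot: [[0.967, -0.0, -0.255], [0.255, -0.001, 0.967], [-0.001, -1.0, -0.0]]
force: [0.1, -0.3, -1.1]
opening: 0.218
```

>>> arm_command --translation '[[0, -0.006, 0], [0, -0.012, 0], [0, -0.012, 0]]' --rotation '[[0, 0, 0], [0, 0, 0], [0, 0, 0]]' --grip '[1, 1, 1]'

```text
time_s: 20.15
position: [0.5992, 0.1882, 0.1486]
tcp_rot: [[0.967, -0.001, -0.255], [0.255, -0.001, 0.967], [-0.001, -1.0, -0.0]]
force: [2.2, -0.5, -5.4]
opening: 0.221
```

>>> arm_command --translation '[[0, -0.006, 0], [0, -0.012, 0], [0, -0.012, 0]]' --rotation '[[0, 0, 0], [0, 0, 0], [0, 0, 0]]' --grip '[1, 1, 1]'

```text
time_s: 20.45
position: [0.5991, 0.1882, 0.1495]
tcp_rot: [[0.967, -0.001, -0.255], [0.255, -0.001, 0.967], [-0.001, -1.0, -0.0]]
force: [2.1, -1.9, -9.6]
opening: 0.22
```

>>> arm_command --translation '[[0, -0.005, 0], [0, -0.005, 0]]' --rotation '[[0, 0, 0], [0, 0, 0]]' --grip '[1, 1]'

```text
time_s: 20.65
position: [0.599, 0.1882, 0.15]
tcp_rot: [[0.967, -0.001, -0.255], [0.255, -0.001, 0.967], [-0.001, -1.0, -0.0]]
force: [2.1, -1.2, -11.6]
opening: 0.219
```

>>> arm_command --translation '[[0, 0, 0]]' --rotation '[[0, 0, 0]]' --grip '[1]'

```text
time_s: 20.75
position: [0.599, 0.1883, 0.1501]
tcp_rot: [[0.967, -0.001, -0.255], [0.255, -0.001, 0.967], [-0.001, -1.0, -0.0]]
force: [2.5, -2.2, -12.2]
opening: 0.22
```

>>> arm_command --translation '[[0, 0, 0]]' --rotation '[[0, 0, 0]]' --grip '[1]'

```text
time_s: 20.85
position: [0.599, 0.1883, 0.1501]
tcp_rot: [[0.967, -0.001, -0.255], [0.255, -0.0, 0.967], [-0.001, -1.0, -0.0]]
force: [2.3, -2.4, -12.6]
opening: 0.22
```

>>> arm_command --translation '[[0, -0.001, 0], [0, -0.001, 0], [0, -0.001, 0], [0, -0.001, 0]]' --rotation '[[0, 0, 0], [0, 0, 0], [0, 0, 0], [0, 0, 0]]' --grip '[1, 1, 1, 1]'

```text
time_s: 21.25
position: [0.599, 0.1883, 0.1505]
tcp_rot: [[0.967, -0.001, -0.255], [0.255, -0.0, 0.967], [-0.001, -1.0, -0.0]]
force: [2.2, -3.1, -14.0]
opening: 0.221
```

>>> arm_command --translation '[[0, 0, 0], [0, 0, 0], [0, 0, 0], [0, 0, 0]]' --rotation '[[0, 0, 0], [0, 0, 0], [0, 0, 0], [0, 0, 0]]' --grip '[1, 1, 1, 1]'

```text
time_s: 21.65
position: [0.5991, 0.1884, 0.1506]
tcp_rot: [[0.967, -0.001, -0.255], [0.255, -0.0, 0.967], [-0.001, -1.0, -0.0]]
force: [1.0, -2.1, -14.9]
opening: 0.22
```

>>> arm_command --translation '[[0, 0, 0], [0, 0, 0], [0, 0, 0], [0, 0, 0]]' --rotation '[[0, 0, 0], [0, 0, 0], [0, 0, 0], [0, 0, 0]]' --grip '[1, 1, 1, 1]'

```text
time_s: 22.05
position: [0.5991, 0.1884, 0.1506]
tcp_rot: [[0.967, -0.001, -0.255], [0.255, -0.0, 0.967], [-0.001, -1.0, -0.0]]
force: [1.1, -2.9, -15.4]
opening: 0.219
```

>>> arm_command --translation '[[0, 0, 0], [0, 0, 0], [0, 0, 0]]' --rotation '[[0, 0, 0], [0, 0, 0], [0, 0, 0]]' --grip '[1, 1, 1]'

```text
time_s: 22.35
position: [0.5992, 0.1884, 0.1507]
tcp_rot: [[0.967, -0.001, -0.255], [0.255, -0.0, 0.967], [-0.001, -1.0, 0.0]]
force: [1.1, -3.3, -15.4]
opening: 0.222
```

>>> arm_command --translation '[[0, 0.007, 0], [0, 0.007, 0]]' --rotation '[[0, 0, 0], [0, 0, 0]]' --grip '[1, 1]'

```text
time_s: 22.55
position: [0.5993, 0.1885, 0.1504]
tcp_rot: [[0.967, -0.0, -0.255], [0.255, -0.0, 0.967], [-0.0, -1.0, -0.0]]
force: [0.6, -3.3, -13.5]
opening: 0.219
```

>>> arm_command --translation '[[0, 0, 0], [0, 0, 0]]' --rotation '[[0, 0, 0], [0, 0, 0]]' --grip '[1, 1]'

```text
time_s: 22.75
position: [0.5993, 0.1885, 0.1504]
tcp_rot: [[0.967, -0.0, -0.255], [0.255, -0.0, 0.967], [-0.0, -1.0, -0.0]]
force: [1.1, -3.8, -14.4]
opening: 0.219
```

>>> arm_command --translation '[[0, 0.006, -0.006], [0, 0.006, -0.006]]' --rotation '[[0, 0, 0], [0, 0, 0]]' --grip '[1, 1]'

```text
time_s: 22.95
position: [0.5994, 0.1884, 0.15]
tcp_rot: [[0.967, -0.0, -0.255], [0.255, 0.001, 0.967], [0.0, -1.0, 0.001]]
force: [-0.7, -1.7, -11.7]
opening: 0.22
```

>>> arm_command --translation '[[0, 0, 0], [0, 0, 0]]' --rotation '[[0, 0, 0], [0, 0, 0]]' --grip '[1, 1]'

```text
time_s: 23.15
position: [0.5994, 0.1883, 0.15]
tcp_rot: [[0.967, 0.0, -0.255], [0.255, 0.0, 0.967], [0.0, -1.0, 0.0]]
force: [-0.3, -2.2, -11.6]
opening: 0.222
```

>>> arm_command --translation '[[0, 0, 0], [0, 0, 0], [0, 0, 0]]' --rotation '[[0, 0, 0], [0, 0, 0], [0, 0, 0]]' --grip '[1, 1, 1]'

```text
time_s: 23.45
position: [0.5996, 0.1883, 0.1499]
tcp_rot: [[0.967, 0.0, -0.255], [0.255, 0.0, 0.967], [0.0, -1.0, 0.0]]
force: [-0.6, -1.7, -11.8]
opening: 0.222
```

>>> arm_command --translation '[[0, 0, 0], [0, 0, 0], [0, 0, 0]]' --rotation '[[0, 0, 0], [0, 0, 0], [0, 0, 0]]' --grip '[1, 1, 1]'

```text
time_s: 23.75
position: [0.5995, 0.1882, 0.1499]
tcp_rot: [[0.967, 0.0, -0.255], [0.255, 0.0, 0.967], [0.0, -1.0, 0.0]]
force: [0.3, -0.6, -11.1]
opening: 0.226
```

>>> arm_command --translation '[[0, -0.003, 0], [0, -0.003, 0], [0, -0.003, 0]]' --rotation '[[0, 0, 0], [0, 0, 0], [0, 0, 0]]' --grip '[1, 1, 1]'

```text
time_s: 24.05
position: [0.5995, 0.1882, 0.1499]
tcp_rot: [[0.967, 0.0, -0.255], [0.255, 0.0, 0.967], [0.0, -1.0, 0.0]]
force: [0.3, -0.8, -11.7]
opening: 0.221
```

>>> arm_command --translation '[[0, 0, 0], [0, 0, 0], [0, 0, 0]]' --rotation '[[0, 0, 0], [0, 0, 0], [0, 0, 0]]' --grip '[1, 1, 1]'

```text
time_s: 24.35
position: [0.5995, 0.1882, 0.15]
tcp_rot: [[0.967, 0.0, -0.255], [0.255, 0.0, 0.967], [0.0, -1.0, 0.0]]
force: [0.4, 0.5, -11.5]
opening: 0.219
```

>>> arm_command --translation '[[0, 0, 0], [0, 0, 0], [0, 0, 0]]' --rotation '[[0, 0, 0], [0, 0, 0], [0, 0, 0]]' --grip '[1, 1, 1]'

```text
time_s: 24.65
position: [0.5995, 0.1881, 0.15]
tcp_rot: [[0.967, 0.0, -0.255], [0.255, 0.0, 0.967], [0.0, -1.0, 0.0]]
force: [-0.5, -0.1, -11.1]
opening: 0.219
```

>>> arm_command --translation '[[0, -0.004, 0], [0, -0.004, 0]]' --rotation '[[0, 0, 0], [0, 0, 0]]' --grip '[1, 1]'

```text
time_s: 24.85
position: [0.5995, 0.1881, 0.1502]
tcp_rot: [[0.967, -0.0, -0.255], [0.255, 0.0, 0.967], [-0.0, -1.0, 0.0]]
force: [0.7, 0.4, -12.3]
opening: 0.22
```

>>> arm_command --translation '[[0, 0, 0], [0, 0, 0]]' --rotation '[[0, 0, 0], [0, 0, 0]]' --grip '[1, 1]'

```text
time_s: 25.05
position: [0.5994, 0.1881, 0.1502]
tcp_rot: [[0.967, -0.0, -0.255], [0.255, 0.0, 0.967], [-0.0, -1.0, 0.0]]
force: [0.0, 1.0, -12.3]
opening: 0.223
```

>>> arm_command --translation '[[0, 0, 0], [0, 0, 0]]' --rotation '[[0, 0, 0], [0, 0, 0]]' --grip '[1, 1]'

```text
time_s: 25.25
position: [0.5994, 0.1881, 0.1502]
tcp_rot: [[0.967, -0.0, -0.255], [0.255, 0.0, 0.967], [-0.0, -1.0, 0.0]]
force: [-0.1, 2.0, -13.0]
opening: 0.221
```

>>> arm_command --translation '[[0, 0, 0], [0, 0, 0], [0, 0, 0], [0, 0, 0]]' --rotation '[[0, 0, 0], [0, 0, 0], [0, 0, 0], [0, 0, 0]]' --grip '[1, 1, 1, 1]'

```text
time_s: 25.65
position: [0.5994, 0.188, 0.1503]
tcp_rot: [[0.967, -0.0, -0.255], [0.255, -0.0, 0.967], [-0.0, -1.0, 0.0]]
force: [0.5, 0.3, -12.5]
opening: 0.218
```

>>> arm_command --translation '[[0, 0, 0], [0, 0, 0], [0, 0, 0], [0, 0, 0]]' --rotation '[[0, 0, 0], [0, 0, 0], [0, 0, 0], [0, 0, 0]]' --grip '[1, 1, 1, 1]'

```text
time_s: 26.05
position: [0.5994, 0.188, 0.1503]
tcp_rot: [[0.967, -0.0, -0.255], [0.255, -0.0, 0.967], [-0.0, -1.0, -0.0]]
force: [0.3, 0.7, -13.5]
opening: 0.222
```

The pull held at 12.3–13.5 N for over 1.2 s with no movement. Now I'll push the plug back home lightly.

>>> arm_command --translation '[[0, 0.02, 0], [0, 0.04, 0], [0, 0.055, 0], [0, 0.055, 0]]' --rotation '[[0, 0, 0], [0, 0, 0], [0, 0, 0], [0, 0, 0]]' --grip '[1, 1, 1, 1]'

```text
time_s: 26.45
position: [0.6005, 0.188, 0.1472]
tcp_rot: [[0.967, 0.003, -0.255], [0.255, 0.0, 0.967], [0.003, -1.0, -0.001]]
force: [-1.8, -0.9, -2.7]
opening: 0.221
```

>>> arm_command --translation '[[0, 0.012, 0], [0, 0.012, 0], [0, 0.012, 0]]' --rotation '[[0, 0, 0], [0, 0, 0], [0, 0, 0]]' --grip '[1, 1, 1]'

```text
time_s: 26.75
position: [0.6006, 0.1881, 0.146]
tcp_rot: [[0.967, 0.003, -0.255], [0.255, 0.0, 0.967], [0.003, -1.0, -0.001]]
force: [-0.2, 0.3, 1.4]
opening: 0.225
```

>>> arm_command --translation '[[0, 0.008, 0], [0, 0.008, 0], [0, 0.008, 0]]' --rotation '[[0, 0, 0], [0, 0, 0], [0, 0, 0]]' --grip '[1, 1, 1]'

```text
time_s: 27.05
position: [0.6006, 0.1881, 0.1454]
tcp_rot: [[0.967, 0.003, -0.255], [0.255, 0.0, 0.967], [0.003, -1.0, -0.001]]
force: [-0.3, -0.4, 4.7]
opening: 0.22
```

>>> arm_command --translation '[[0, 0.004, 0], [0, 0.004, 0], [0, 0.004, 0]]' --rotation '[[0, 0, 0], [0, 0, 0], [0, 0, 0]]' --grip '[1, 1, 1]'

```text
time_s: 27.35
position: [0.6007, 0.1881, 0.1453]
tcp_rot: [[0.967, 0.003, -0.255], [0.255, 0.0, 0.967], [0.003, -1.0, -0.001]]
force: [0.3, -0.7, 5.7]
opening: 0.223
```

>>> arm_command --translation '[[0, 0, 0], [0, 0, 0], [0, 0, 0], [0, 0, 0], [0, 0, 0]]' --rotation '[[0, 0, 0], [0, 0, 0], [0, 0, 0], [0, 0, 0], [0, 0, 0]]' --grip '[0, -0.2, -0.2, -0.2, -0.2]'

```text
time_s: 27.85
position: [0.5993, 0.188, 0.1437]
tcp_rot: [[0.967, -0.001, -0.255], [0.255, -0.0, 0.967], [-0.001, -1.0, 0.0]]
force: [-0.0, -0.2, -0.4]
opening: 0.559
```

>>> arm_command --translation '[[0, 0, 0], [0, 0, 0]]' --rotation '[[0, 0, 0], [0, 0, 0]]' --grip '[-0.2, -0.2]'

```text
time_s: 28.05
position: [0.5995, 0.188, 0.1439]
tcp_rot: [[0.967, -0.0, -0.255], [0.255, -0.0, 0.967], [-0.0, -1.0, 0.0]]
force: [0.2, 0.2, -0.2]
opening: 0.591
```

Released, with zero force. I'll go straight up, move back along +x and look.

>>> arm_command --translation '[[0, -0.2, 0], [0, -0.6, 0], [0, -1, 0], [0, -1, 0]]' --rotation '[[0, 0, 0], [0, 0, 0], [0, 0, 0], [0, 0, 0]]' --grip '[-0.2, -0.2, -0.2, -0.2]'

```text
time_s: 28.45
position: [0.6026, 0.1885, 0.229]
tcp_rot: [[0.967, 0.01, -0.255], [0.255, 0.001, 0.967], [0.01, -1.0, -0.001]]
force: [0.2, -0.2, 0.3]
opening: 0.6
```

>>> arm_command --translation '[[0.4, 0, 0], [0.8, 0, 0], [0.8, 0, 0], [0.8, 0, 0], [0.8, 0, 0]]' --rotation '[[0, 0, 0], [0, 0, 0], [0, 0, 0], [0, 0, 0], [0, 0, 0]]' --grip '[-0.2, -0.2, -0.2, -0.2, -0.2]'

```text
time_s: 28.95
position: [0.66, 0.2041, 0.223]
tcp_rot: [[0.967, -0.003, -0.255], [0.255, -0.0, 0.967], [-0.003, -1.0, 0.0]]
force: [0.1, -0.1, -0.7]
opening: 0.603
```

Run:
```python
from h import *
s=bot.read_state(); d=eyes.capture("wrist"); print(s["position"],s["force"],s["time_s"])
for t,z in (("plug_seat",.1136),("plug_grip",.1416)):
  for r in models.spot_point("wrist",t)[:2]:
    p=np.array(r["point"])*[640,400]; print(t,r["conf"],p,atz(ray(d,p,s),z))
a=cv2.resize(d["image"][60:210,230:430],None,fx=4,fy=4,interpolation=cv2.INTER_CUBIC); cv2.imwrite("pics/w6c.png",a)
```

```text
[0.65996648 0.20413756 0.2230175 ] [ 0.06831271 -0.11444214 -0.68109386] 28.95
plug_seat 0.93 [321.408 118.4  ] [0.59475241 0.18779922 0.1136    ]
plug_seat 0.89 [28.224 52.6  ] [ 0.57741902 -0.16801456  0.1136    ]
plug_grip 0.62 [318.208 125.4  ] [0.60035517 0.18684962 0.1416    ]
```

View pics/w6c.png

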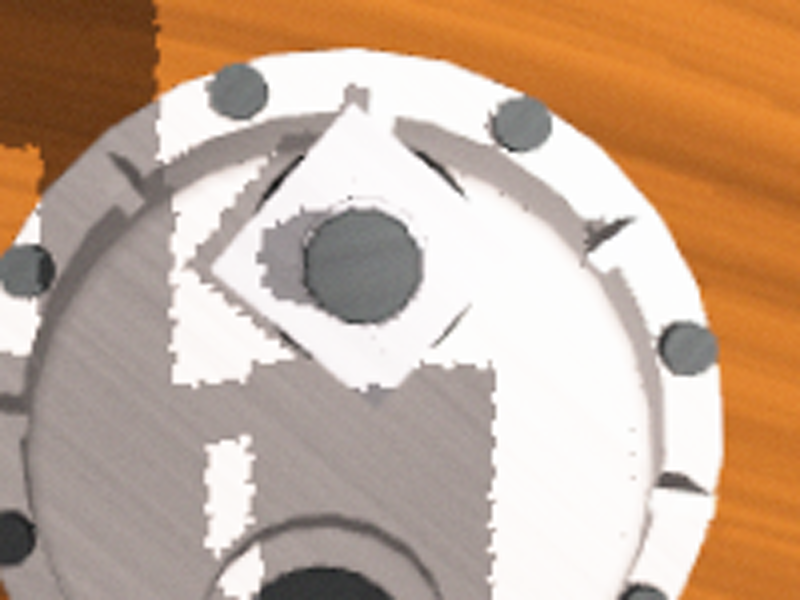

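The plug stands upright, centred in the socket (top at crop (362,265)), and the gripper is clear.

```bash
python3 -c "
from rig import bot
print(bot.hand_in())"
```

```text
the job is handed in; nothing more can be done
None
```

The breather plug is home in the snap socket, the tug held, and the job is handed in at about 29 s of the 61 s allowed.

- **Insertion:** it went past the detents at about 12 N. Afterwards the flange bottomed on the socket face at up to 11.6 N, under the 20 N limit. The wrist camera showed no gap under the flange.
- **Tug:** the plug was pulled straight up and held at a measured 12.3–13.5 N for about 1.2 s, and it did not come out.
    - **Overshoot:** before that hold, a first trim let the pull creep up to 15.4 N. That is above the 12 N asked for but under the 16 N limit. Readings carry about 1 N of noise and came only at the end of each move call, so a brief higher peak is not ruled out.
    - **Side force:** it reached about 4 N while I was trimming, and was mostly 1 N or less (one reading of 2 N) during the final hold.
- **Release:** I pressed the plug back onto the face at about 5.7 N, opened the jaws (force read about zero) and withdrew straight up.

The last picture shows the plug upright and centred in the socket, with the gripper clear. I read no abnormal force while moving, but I took no final picture of the rack or the loose parts.

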